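# Arched tablet onto the carving stand

### The arm

A 6-joint arm with a two-finger parallel gripper is mounted at the origin on the work surface. World frame = base frame: x ahead of the robot, y to its left, z up, the work surface at z = 0. Lengths are in m, angles in rad, forces in N, time in s.
With the tool pointing down it reaches from about 0.4 to 0.925 m from the base axis. Payload 3.4 kg.
Tool frame: the origin (TCP) lies at the very end of the fingers, on their centre line; the grasp point (between the pads) lies 19 mm behind it; z points along the fingers, y is the line along which they close (so a half turn about z gives the same grasp; the last joint's range is limited). The gripper opens to 85 mm and grips with 20 to 120 N. Pads are 22 mm wide; open, the fingers measure 114 mm over their backs; the gripper's body (76 mm by 85 mm) begins 54 mm behind the grasp point. The pads swing forward as they close: fully open they stand 13 mm farther back than shut.
Start: joints at [1.095, 0.307, 1.506, -0, 1.328, -0.073], TCP at [0.225, 0.529, 0.231] pointing down, gripper open.
Joint ranges: [-3.12, 3.12], [-1.05, 2.28], [0.14, 2.33], [-1.42, 4.57], [0.1, 2.73], [-2.68, 2.68]. Speed limits (rad/s): [2.57, 2.57, 3.14, 3.14, 3.14, 3.14].

### API

Orientations are given as a unit quaternion [w, x, y, z].
In Python, from workcell import get_state, cams, job gives the robot as it stands. The module is installed in compiled form; this text tells all that it offers.
- The arm moves only by the tool apply_moves, never from a script. Its argument "motion" is a list of rows, each an object of numbers: "x", "y", "z": the shift along the tool's x, y, z each as a share of 1 m, from -1 to 1; "ax", "ay", "az": the turn, a rotation vector about the tool's x, y, z each as a share of 0.5 rad, from -1 to 1. In form: [{"x": .., "y": .., "z": .., "ax": .., "ay": .., "az": ..}, ...]. A call has 1 to 8 rows; each row is the pose to reach, as a shift and turn from the pose commanded when the call began, along the tool's axes at that moment; what a row does not reach only later rows make up. A row lasts 1/10 s, in which the tool goes at most 50 mm and 8.59 degrees, less where a joint would pass 70% of its speed; a pose out of reach is approached as far as the arm can. A call with a number of a shift or a turn outside -1 to 1 is refused whole. A call with a gripper value outside its range is refused whole. "hand" is the opening, from 0 (shut) to 1 (fully open), set as the call begins (left out, the last holds). The fingers move at their own pace and stop on an object; the grip force is fixed at half the most. Time passes only in rows, so rows that repeat a pose let the fingers close. It gives the time, the measured TCP pose, the force, the opening and the grip force at its end, in the units of the state.
- get_state(): the state, without advancing time (a new reading comes with each control period).
- cams.read_camera(name): name is "scene" or "top" or "wrist"; returns a dict with "color" (480x640x3 uint8, blue, green, red), "z_map" (480x640 float32, m along the optical axis (not along the pixel's ray), 0 where there is no reading), "K" (3x3 intrinsics, pixels), "T" (4x4, takes a point from camera to world coordinates); the wrist camera has in their place "T_tool_cam" (4x4, takes a point from camera to tool coordinates, whose origin is the TCP and whose axes are the flange's). Camera axes: x right, y down, z forward; pixel columns grow to the right and rows downward; lengths in m; the calibration is good to about 2 mm. A picture is of the moment at which its call begins: read the wrist's pose just before it.
- job.hand_in(): hands the job in; it is judged then, once.
The state is a dict: "time_s": time; "joint_pos": joint angles; "dq": joint speeds; "tau": joint torques, N m; "position": TCP position; "orientation": TCP orientation; "contact_force": force on the tool from outside, world axes, zero at the start; "torque": the same for the moment, N m; "width": opening from 0.0 (shut) to 1.0 (fully open); "gripper_force": force on a finger pad.
Only numpy, scipy, OpenCV 4.12 (cv2) and the standard library are available. Lean on these libraries where they do the work, as an engineer would, in place of code of your own. Each camera call takes 0.05 s, during which the arm holds its last target. There are 200 camera calls.

### The job

Put the arched stone tablet on the sloped carving stand for the carver: carved face up, lying flat on the slope, its straight foot settled square against the bottom lip in the middle of the stand, rounded end uppermost. Set it down gently, let go, and leave the square-ended blank and the round disc where they lie.

Things in the scene. Friction and masses are not known exactly. Their poses are not given: they have to be found in the camera images.
- tablet: Arched tablet of pale stone, 0.4 kg, lying flat, 116 mm long, 58 wide, 24 thick; one short end straight (the foot), the other a half circle (the head), a 2 mm high arch outline on its upper face. Origin: centre of its underside, 58 mm from foot and head; x to the head, y across the width, z out of the carved face. At the start the head points away from the robot, within 40 degrees.
- rest: Sloped wooden board of the fixed carving stand, 170 mm wide, rising 22 degrees for 175 mm away from the robot; along its whole low edge a lip 14 mm high, 15 thick; no side walls. Origin: on the board's face at the lip's inner side, mid-width, 34 mm above the table; x up the slope, y along the lip, z square out of the board. Stone may not slide down it by itself.
- blank: Square-ended blank of the same stone, a plain slab 116 x 58 x 24 mm with two straight ends, lying near the tablet; stays where it is. Origin at the centre of its underside, x along its length, z up.
- disc: Round disc of the same stone, 80 mm in diameter, 24 mm thick, lying near the tablet; stays where it is. Origin at the centre of its underside, z up.

How it is judged:
At the end, for the whole second after the job is handed in: The tablet lies released, at rest and flat on the board (within 6 mm and 7 degrees), carved face up, rounded end uppermost, foot within 12 mm of the lip, within 25 mm of the middle, square within 11 degrees; the blank and the disc lie within 20 mm of where they started (x of tablet in the frame of rest between 0.048 and 0.07 m and y of tablet in the frame of rest between -0.025 and 0.025 m and z of tablet in the frame of rest between -0.006 and 0.006 m and angle between the z axis of tablet and the z axis of rest, either way round below 0.12 rad and angle between the x axis of tablet and the x axis of rest, either way round below 0.2 rad and angle between tablet's own z axis and vertical below 0.6 rad and angle between tablet's own x axis and vertical below 1.4 rad and linear speed of tablet below 0.02 m/s and distance of each of blank, disc from where it was at the start of the episode below 0.02 m); the robot touches nothing.
It fails at once if the tablet was dropped (it fell out of the fingers faster than 0.6 m/s, a drop of about 20 mm) (contact force between the fingers and tablet below 0.05 N and linear speed of tablet above 0.6 m/s).
It fails at once if the tablet was banged or pressed onto the stand with more than 60 N (contact force between tablet and rest above 60 N).
It fails at once if the square-ended blank was moved by more than 20 mm (distance of blank from where it was at the start of the episode above 0.02 m).
It fails at once if the disc was moved by more than 20 mm (distance of disc from where it was at the start of the episode above 0.02 m).
It also fails if it takes over 32 s, if anything falls off the work surface, if the arm or the gripper's body presses on something with over 40 N, if the wrist force passes 120 N, or if a joint passes its speed limit or range.

## Working session

There is one attempt and no reset: what is moved stays moved. The work goes in short steps, Python scripts to look and compute and a tool call to move; the robot and the scene stay as the last step left them, time stands still between calls to the robot, and variables do not carry over. Pictures are saved under pics/ and viewed, at most 10 in all, crops included, and the job is handed in when it is done.

Besides the shell and the picture viewer there is one more tool, called after "Request:" as name([rows], argument=value, ...), one row to a line, values as JSON. apply_moves: Moves the arm, as the interface text tells. Its arguments: {"type":"object","properties":{"motion":{"type":"array"},"hand":{"type":"number"}},"required":["motion"]}

```bash
mkdir -p pics; python3 - <<'E'
from workcell import get_state,cams
import cv2,numpy as np
s=get_state();print(s)
for n in ['top','scene']:
    c=cams.read_camera(n);cv2.imwrite(f'pics/{n}0.png',c['color']);np.savez(n+'0.npz',**c);print(c['K'],c['T'])
E
```

```text
{'time_s': 0.0, 'joint_pos': array([ 1.09552774e+00,  3.07541563e-01,  1.50769319e+00,  1.45338445e-05,
        1.32841218e+00, -7.35056083e-02]), 'dq': array([-0.0014394 ,  0.00148774, -0.00149394,  0.00072462,  0.00038979,
        0.00034626]), 'tau': array([ 2.37522312e-03, -4.57558680e+01, -2.51914644e+01,  3.49419579e-04,
        1.34462857e-02, -4.58753777e-05]), 'position': array([0.22454147, 0.52856808, 0.23039159]), 'orientation': array([-2.85099673e-04,  1.99534780e-01,  9.79890206e-01, -9.86805261e-04]), 'contact_force': array([ 0.62674522, -0.14093593, -0.45814095]), 'torque': array([ 0.01963062,  0.03338397, -0.06782742]), 'gripper_force': 0.0, 'width': 1.0009246037907755}
[[449.12558334   0.         322.34566635]
 [  0.         449.12558334 234.00559749]
 [  0.           0.           1.        ]] [[ 0.00728571 -0.98244923  0.18638784  0.42117105]
 [-0.99993694 -0.00875079 -0.00703887 -0.02348512]
 [ 0.00854637 -0.1863248  -0.98245103  0.78824997]
 [ 0.          0.          0.          1.        ]]
[[454.38164344   0.         312.83839519]
 [  0.         454.38164344 238.23148386]
 [  0.           0.           1.        ]] [[-0.83435962  0.42184278 -0.3548136   0.78661158]
 [ 0.55114183  0.62756074 -0.54991836  0.37689225]
 [-0.00931201 -0.65438229 -0.75610654  0.5911046 ]
 [ 0.          0.          0.          1.        ]]
```

View pics/top0.png

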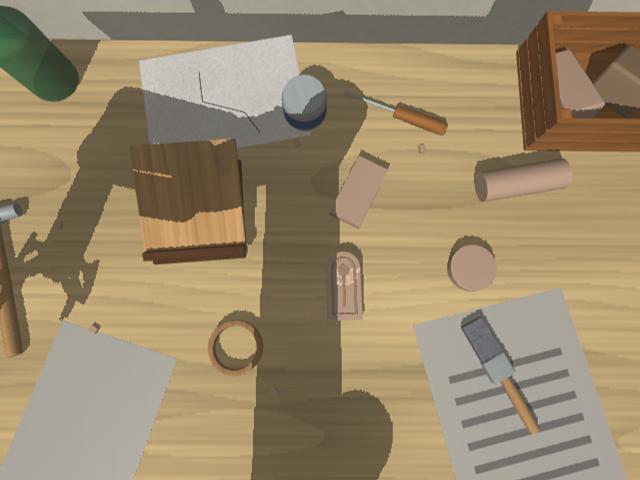

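View pics/scene0.png

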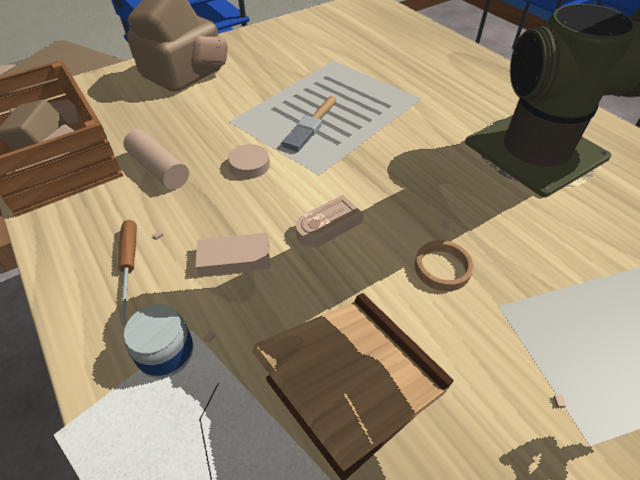

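The top view shows the tablet at about (346,286) with its head up at row 253. The blank is at (360,190), the disc at (472,264), and the stand at about (190,200) with its lip at row 255.

```bash
cat > h.py <<'E'
import numpy as np,cv2
def pts(c):
    z=c['z_map'];v,u=np.mgrid[:480,:640];K=c['K']
    P=np.stack([(u-K[0,2])*z/K[0,0],(v-K[1,2])*z/K[1,1],z],-1)
    W=P@c['T'][:3,:3].T+c['T'][:3,3];W[z==0]=np.nan;return W
def box(p):
    r=cv2.minAreaRect((p[:,:2]*1000).astype(np.float32));return r
E
python3 - <<'E'
from h import *
for n in ['top','scene']:
    c=dict(np.load(n+'0.npz'));W=pts(c);H=W[...,2]
    print(n,'table z',np.nanmedian(H[np.abs(H)<.02]))
    T=W.reshape(-1,3);
    m=((H>.016)&(H<.034)).astype(np.uint8)
    k,L,st,ce=cv2.connectedComponentsWithStats(m)
    for i in range(1,k):
        if st[i,4]>300:
            p=W[L==i];
            if p[:,0].min()<.2 or p[:,0].max()>.75: continue
            b=box(p);print(ce[i].round(),st[i,4],[np.round(x,1) for x in b],np.median(p[:,2]).round(4),p[:,:2].mean(0).round(4))
            d=p[:,:2]; 
    # board: 
    r=(W[...,0]>.35)&(W[...,0]<.7)&(W[...,1]>.12)&(W[...,1]<.45)&(H>.036)&(H<.13)
    p=W[r]
    best=None;rng=np.random.default_rng(0)
    for _ in range(300):
        q=p[rng.choice(len(p),3,False)];nn=np.cross(q[1]-q[0],q[2]-q[0]);nn/=np.linalg.norm(nn)+1e-12
        inl=abs((p-q[0])@nn)<.003
        if best is None or inl.sum()>best.sum():best=inl
    q=p[best];cen=q.mean(0);nn=np.linalg.svd(q-cen,full_matrices=False)[2][2];nn*=np.sign(nn[2])
    print('plane',len(p),len(q),cen,nn,np.degrees(np.arccos(nn[2])),'dir',np.degrees(np.arctan2(-nn[1],-nn[0])))
    b=box(q);print([np.round(x,1) for x in b],cv2.boxPoints(b).round(1).tolist())
    dh=-nn[:2]/np.linalg.norm(nn[:2]);e=np.array([-dh[1],dh[0]])
    s=q[:,:2]@dh;t=q[:,:2]@e
    print('along',np.percentile(s,[.5,99.5]),'lat',np.percentile(t,[.5,99.5]),dh)
    lo=p[(~best)&((p-cen)@nn>.008)];print('lip',len(lo),np.percentile(lo[:,:2]@dh,[2,98]),np.percentile(lo[:,:2]@e,[.5,99.5]),np.percentile(lo[:,2],[5,50,95]))
E
```

```text
top table z 0.0014328736766193173
[358. 192.] 2128 [array([644. , -92.5]), array([ 57.9, 117.4]), np.float64(63.6)] 0.0254 [ 0.6425 -0.092 ]
[  7. 313.] 1246 [array([453.3, 509.1]), array([200.1,  26.3]), np.float64(17.0)] 0.0234 [0.428  0.4963]
[473. 268.] 1732 [array([ 509.9, -287.4]), array([79.2, 78.7]), np.float64(70.4)] 0.0255 [ 0.5095 -0.2862]
[344. 288.] 2231 [array([477.3, -65.4]), array([115.6,  58. ]), np.float64(1.9)] 0.0255 [ 0.4737 -0.0655]
[498. 366.] 2128 [array([ 331.2, -329.9]), array([199.9,  41.8]), np.float64(27.9)] 0.0196 [ 0.3472 -0.3208]
[234. 348.] 881 [array([373.5, 114.8]), array([87.3, 89.3]), np.float64(0.4)] 0.0207 [0.3731 0.1153]
plane 10848 9766 [0.62253288 0.20049012 0.06909786] [-0.3738505  -0.0308266   0.92697655] 22.031685061509357 dir 4.71377535080251
[array([619.4, 196.9]), array([163.5, 165.3]), np.float64(4.8)] [[531.0999755859375, 272.5], [544.9000244140625, 107.80000305175781], [707.7999877929688, 121.4000015258789], [694.0, 286.1000061035156]]
along [0.55477365 0.71365862] lat [0.06651409 0.22657846] [0.99661766 0.08217812]
lip 835 [0.534400
[... 650 characters left out ...]
. 251.] 2161 [array([642.4, -90.2]), array([ 61.8, 116.2]), np.float64(63.7)] 0.0226 [ 0.6439 -0.0875]
[445. 263.] 781 [array([372.2, 117.6]), array([89.6, 88.2]), np.float64(72.6)] 0.019 [0.3733 0.1201]
plane 16536 14500 [0.62886802 0.20841696 0.07067169] [-0.37074503 -0.03188285  0.92818727] 21.846016158232334 dir 4.915155851988603
[array([616.5, 198.2]), array([168.1, 167.3]), np.float64(4.3)] [[526.4000244140625, 275.29998779296875], [539.0, 108.4000015258789], [706.5999755859375, 121.19999694824219], [694.0, 288.0]]
along [0.55670694 0.71435823] lat [0.06463063 0.2272031 ] [0.99632267 0.08568047]
lip 1174 [0.53338269 0.54841253] [0.07550125 0.22733695] [0.04063898 0.04339765 0.04606061]
```

```bash
cat >> h.py <<'E'
from scipy.spatial.transform import Rotation as R
def delta(pos,tx,tilt=0.):
    """share numbers to reach pos with tool x heading tx (rad), tool tilted by tilt about its y"""
    from workcell import get_state
    s=get_state();q=s['orientation'];A=R.from_quat(np.r_[q[1:],q[0]])
    B=R.from_euler('z',tx)*R.from_matrix(np.diag([1,-1,-1.]))*R.from_euler('y',tilt)
    d=A.inv().apply(np.array(pos)-s['position']);r=(A.inv()*B).as_rotvec()/.5
    print('t',s['time_s'],'pos',s['position'].round(4),'F',s['contact_force'].round(1),'w',s['width'],s['gripper_force'],'q',s['joint_pos'].round(2))
    print('shift',d.round(4),'turn',r.round(4),'toolz',B.apply([0,0,1]).round(3))
E
python3 -c "
from h import *
delta([.42,.25,.22],np.pi+.03);delta([.4735,-.065,.15],np.pi+.03)"
```

```text
t 0.1 pos [0.2246 0.5287 0.2305] F [ 0.8  0.9 -1. ] w 1.0021999104244015 0.0 q [ 1.1   0.31  1.51  0.    1.33 -0.07]
shift [-0.2888 -0.18    0.0108] turn [-0.0034 -0.0011 -0.8636] toolz [ 0.  0. -1.]
t 0.1 pos [0.2246 0.5287 0.2305] F [ 0.8  0.9 -1. ] w 1.0021999104244015 0.0 q [ 1.1   0.31  1.51  0.    1.33 -0.07]
shift [-0.4613 -0.4489  0.0812] turn [-0.0034 -0.0011 -0.8636] toolz [ 0.  0. -1.]
```

Request:
apply_moves([
  {"x": -0.289,"y": -0.18,"z": 0.01,"ax": -0.003,"ay": -0.001,"az": -0.864},
  {"x": -0.289,"y": -0.18,"z": 0.01,"ax": -0.003,"ay": -0.001,"az": -0.864},
  {"x": -0.289,"y": -0.18,"z": 0.01,"ax": -0.003,"ay": -0.001,"az": -0.864},
  {"x": -0.289,"y": -0.18,"z": 0.01,"ax": -0.003,"ay": -0.001,"az": -0.864},
  {"x": -0.289,"y": -0.18,"z": 0.01,"ax": -0.003,"ay": -0.001,"az": -0.864},
  {"x": -0.289,"y": -0.18,"z": 0.01,"ax": -0.003,"ay": -0.001,"az": -0.864},
  {"x": -0.289,"y": -0.18,"z": 0.01,"ax": -0.003,"ay": -0.001,"az": -0.864},
  {"x": -0.289,"y": -0.18,"z": 0.01,"ax": -0.003,"ay": -0.001,"az": -0.864},
], hand=1)

```text
time_s: 0.9
position: [0.4235, 0.2456, 0.2209]
orientation: [0.001, -0.012, 1.0, -0.001]
contact_force: [-0.5, 0.0, -0.4]
width: 1.004
gripper_force: 0.0
```

```bash
python3 -c "
from h import *
delta([.4735,-.065,.2],np.pi+.03)"
```

```text
t 0.9 pos [0.4235 0.2456 0.2209] F [-0.5  0.  -0.4] w 1.004100443864547 0.0 q [ 0.44  0.2   1.69 -0.    1.25 -1.15]
shift [-0.0427 -0.3117  0.0214] turn [-0.0027  0.0036 -0.0132] toolz [ 0.  0. -1.]
```

Request:
apply_moves([
  {"x": -0.043,"y": -0.312,"z": 0.021,"ax": -0.003,"ay": 0.004,"az": -0.013},
  {"x": -0.043,"y": -0.312,"z": 0.021,"ax": -0.003,"ay": 0.004,"az": -0.013},
  {"x": -0.043,"y": -0.312,"z": 0.021,"ax": -0.003,"ay": 0.004,"az": -0.013},
  {"x": -0.043,"y": -0.312,"z": 0.021,"ax": -0.003,"ay": 0.004,"az": -0.013},
  {"x": -0.043,"y": -0.312,"z": 0.021,"ax": -0.003,"ay": 0.004,"az": -0.013},
  {"x": -0.043,"y": -0.312,"z": 0.021,"ax": -0.003,"ay": 0.004,"az": -0.013},
  {"x": -0.043,"y": -0.312,"z": 0.021,"ax": -0.003,"ay": 0.004,"az": -0.013},
  {"x": -0.043,"y": -0.312,"z": 0.021,"ax": -0.003,"ay": 0.004,"az": -0.013},
])

```text
time_s: 1.7
position: [0.4732, -0.0618, 0.1994]
orientation: [-0.001, -0.016, 1.0, 0.001]
contact_force: [-0.8, 1.2, -1.2]
width: 0.998
gripper_force: 0.0
```

```bash
python3 - <<'E'
from h import *
from workcell import get_state,cams
s=get_state();c=cams.read_camera('wrist');q=s['orientation']
T=np.eye(4);T[:3,:3]=R.from_quat(np.r_[q[1:],q[0]]).as_matrix();T[:3,3]=s['position']
c['T']=T@c['T_tool_cam'];W=pts(c);H=W[...,2]
cv2.imwrite('pics/w1.png',c['color'])
print('table',np.nanmedian(H[np.abs(H)<.012]))
m=((H>.016)&(H<.034)).astype(np.uint8);k,L,st,ce=cv2.connectedComponentsWithStats(m)
for i in range(1,k):
    if st[i,4]>1500: print(ce[i].round(),st[i],[np.round(x,1) for x in box(W[L==i])],np.median(W[L==i][:,2]))
delta([.4735,-.065,.15],np.pi+.03)
E
```

```text
table -9.070318684062384e-05
[41. 89.] [   0   19   97  138 5258] [array([ 368.3, -308.7]), array([114.6,  41.5]), np.float64(27.3)] 0.01780378461929588
[513. 107.] [ 462   57  102  105 3193] [array([372.8, 115.9]), array([88.5, 89.4]), np.float64(30.3)] 0.019646797374134217
[310. 210.] [ 279  156   62  117 6609] [array([476.8, -64.1]), array([116.,  58.]), np.float64(2.1)] 0.024048777317351666
[ 88. 240.] [  46  202   85   77 5033] [array([ 509.4, -285.9]), array([79.4, 79.7]), np.float64(19.8)] 0.023616564749198876
[283. 356.] [ 237  306   93   93 4669] [array([643.6, -90.9]), array([ 58.8, 117.8]), np.float64(63.6)] 0.023722459024621112
t 1.75 pos [ 0.4727 -0.0602  0.1995] F [ 0.   0.6 -0.3] w 1.0013774431731355 0.0 q [-0.22  0.2   1.75  0.    1.2  -1.82]
shift [-0.0007 -0.005   0.0495] turn [ 0.0076 -0.0045  0.0087] toolz [ 0.  0. -1.]
```

View pics/w1.png

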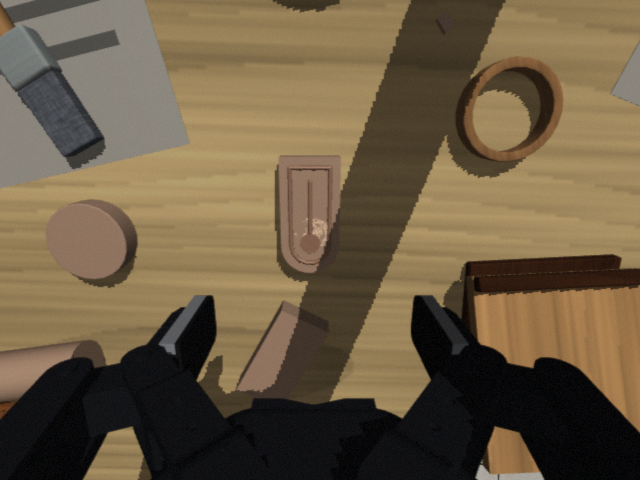

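The wrist view shows the tablet at (310,210), foot toward the robot at row 157 and head at row 272, with free space on both sides for the fingers.

Request:
apply_moves([
  {"x": -0.001,"y": -0.0045,"z": 0.04,"ax": 0.007,"ay": -0.004,"az": 0.0},
  {"x": -0.001,"y": -0.0045,"z": 0.08,"ax": 0.007,"ay": -0.004,"az": 0.0},
  {"x": -0.001,"y": -0.0045,"z": 0.12,"ax": 0.007,"ay": -0.004,"az": 0.0},
  {"x": -0.001,"y": -0.0045,"z": 0.15,"ax": 0.007,"ay": -0.004,"az": 0.0},
  {"x": -0.001,"y": -0.0045,"z": 0.15,"ax": 0.007,"ay": -0.004,"az": 0.0},
  {"x": -0.001,"y": -0.0045,"z": 0.15,"ax": 0.007,"ay": -0.004,"az": 0.0},
])

```text
time_s: 2.35
position: [0.4735, -0.0626, 0.05]
orientation: [-0.0, -0.019, 1.0, 0.0]
contact_force: [0.5, 0.0, 0.0]
width: 1.0
gripper_force: 0.0
```

```bash
python3 -c "
from h import *
delta([.474,-.0645,.004],np.pi+.035)"
```

```text
t 2.35 pos [ 0.4735 -0.0626  0.05  ] F [0.5 0.  0. ] w 1.0003062028379615 0.0 q [-0.22  0.4   1.94 -0.    0.81 -1.83]
shift [-0.0004 -0.0019  0.046 ] turn [ 0.0002 -0.0014  0.0068] toolz [ 0.  0. -1.]
```

Request:
apply_moves([
  {"y": -0.0015,"z": 0.02,"az": 0.005},
  {"y": -0.0015,"z": 0.035,"az": 0.005},
  {"y": -0.0015,"z": 0.046,"az": 0.005},
  {"y": -0.0015,"z": 0.046,"az": 0.005},
])

```text
validation failed for argument at $.mo...
```

Request:
apply_moves([
  {"z": 0},
  {"z": 0},
  {"z": 0},
  {"z": 0},
  {"z": 0},
  {"z": 0},
  {"z": 0},
  {"z": 0},
], hand=0)

```text
validation failed for argument at $.mo...
```

```bash
python3 -c "
from h import *
delta([.474,-.0645,.15],np.pi+.035)"
```

```text
t 2.35 pos [ 0.4735 -0.0626  0.05  ] F [0.5 0.  0. ] w 1.0003062028379615 0.0 q [-0.22  0.4   1.94 -0.    0.81 -1.83]
shift [-0.0003 -0.0019 -0.1   ] turn [ 0.0002 -0.0014  0.0068] toolz [ 0.  0. -1.]
```

All six fields are required, so I'm resending the full rows.

Request:
apply_moves([
  {"x": 0,"y": -0.0015,"z": 0.02,"ax": 0,"ay": 0,"az": 0.005},
  {"x": 0,"y": -0.0015,"z": 0.035,"ax": 0,"ay": 0,"az": 0.005},
  {"x": 0,"y": -0.0015,"z": 0.046,"ax": 0,"ay": 0,"az": 0.005},
  {"x": 0,"y": -0.0015,"z": 0.046,"ax": 0,"ay": 0,"az": 0.005},
])

```text
time_s: 2.75
position: [0.4743, -0.0652, 0.0043]
orientation: [0.001, -0.017, 1.0, -0.0]
contact_force: [-0.4, 0.4, -0.0]
width: 0.998
gripper_force: 0.0
```

Request:
apply_moves([
  {"x": 0,"y": 0,"z": 0,"ax": 0,"ay": 0,"az": 0},
  {"x": 0,"y": 0,"z": 0,"ax": 0,"ay": 0,"az": 0},
  {"x": 0,"y": 0,"z": 0,"ax": 0,"ay": 0,"az": 0},
  {"x": 0,"y": 0,"z": 0,"ax": 0,"ay": 0,"az": 0},
  {"x": 0,"y": 0,"z": 0,"ax": 0,"ay": 0,"az": 0},
  {"x": 0,"y": 0,"z": 0,"ax": 0,"ay": 0,"az": 0},
], hand=0)

```text
time_s: 3.35
position: [0.4749, -0.0655, 0.0053]
orientation: [0.002, -0.017, 1.0, -0.0]
contact_force: [-0.6, 1.4, 6.9]
width: 0.666
gripper_force: 63.7
```

```bash
python3 -c "
from h import *
delta([.474,-.0645,.15],np.pi+.035)"
```

```text
t 3.35 pos [ 0.4749 -0.0655  0.0053] F [-0.6  1.4  6.9] w 0.6662970700497625 63.71024250984192 q [-0.23  0.47  1.98 -0.    0.69 -1.83]
shift [ 0.0004  0.0009 -0.1447] turn [-0.0018  0.0064 -0.0021] toolz [ 0.  0. -1.]
```

Request:
apply_moves([
  {"x": 0,"y": 0,"z": -0.01,"ax": 0,"ay": 0,"az": 0},
  {"x": 0,"y": 0,"z": -0.03,"ax": 0,"ay": 0,"az": 0},
  {"x": 0,"y": 0,"z": -0.06,"ax": 0,"ay": 0,"az": 0},
  {"x": 0,"y": 0,"z": -0.09,"ax": 0,"ay": 0,"az": 0},
  {"x": 0,"y": 0,"z": -0.12,"ax": 0,"ay": 0,"az": 0},
  {"x": 0,"y": 0,"z": -0.15,"ax": 0,"ay": 0,"az": 0},
  {"x": 0,"y": 0,"z": -0.17,"ax": 0,"ay": 0,"az": 0},
  {"x": 0,"y": 0,"z": -0.17,"ax": 0,"ay": 0,"az": 0},
])

```text
time_s: 4.15
position: [0.4756, -0.0659, 0.1772]
orientation: [0.004, -0.017, 1.0, -0.001]
contact_force: [-0.3, 0.1, -3.8]
width: 0.664
gripper_force: 66.3
```

```bash
python3 - <<'E'
from h import *
from workcell import get_state,cams
s=get_state();c=cams.read_camera('wrist');q=s['orientation']
c['T']=c['T_tool_cam'];W=pts(c) # tool frame
cv2.imwrite('pics/w2.png',c['color'])
m=(abs(W[...,2])<.03)&(abs(W[...,1])<.027)&(abs(W[...,0])<.08)
p=W[m];print(len(p))
if len(p)>50:
    A=np.c_[p[:,:2],np.ones(len(p))];print('plane z=ax+by+c',np.linalg.lstsq(A,p[:,2],rcond=None)[0],p.min(0),p.max(0));print(box(p))
th=np.radians(22);yaw=.084;dh=np.array([.9965,.084,0]);x=dh*np.cos(th)+[0,0,np.sin(th)];n=-dh*np.sin(th)+[0,0,np.cos(th)]
O=np.array([.5388,.1919,.034])
for up,h in [(.06,.09)]:
    delta(O+x*(up-.003)+n*h,np.pi+yaw,.384)
delta(O,np.pi+yaw,-.384)
print(n)
E
```

```text
29391
plane z=ax+by+c [ 0.02289344 -0.00165765 -0.01874253] [-0.04472929 -0.02699829 -0.02248269] [0.05597854 0.02699991 0.00648315]
((5.62481689453125, 0.0015106201171875), (53.99791717529297, 100.70830535888672), 89.99838256835938)
t 4.2 pos [ 0.4744 -0.0656  0.1754] F [-0.4 -0.7 -4.4] w 0.661998387121459 66.32676243782043 q [-0.23  0.23  1.78 -0.    1.13 -1.83]
shift [-0.0922  0.2562  0.0365] turn [ 0.0157  0.776  -0.0991] toolz [-0.373 -0.031 -0.927]
t 4.2 pos [ 0.4744 -0.0656  0.1754] F [-0.4 -0.7 -4.4] w 0.661998387121459 66.32676243782043 q [-0.23  0.23  1.78 -0.    1.13 -1.83]
shift [-0.0726  0.2554  0.1413] turn [-0.0225 -0.7597 -0.0977] toolz [ 0.373  0.031 -0.927]
[-0.37329547 -0.03146695  0.92718385]
```

View pics/w2.png

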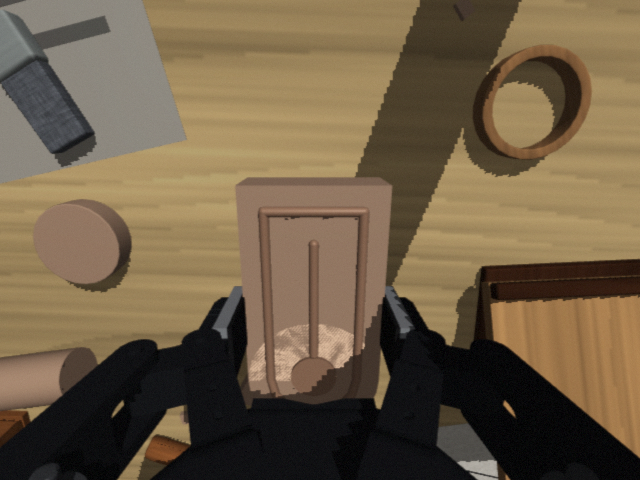

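The tablet is held level and centred between the pads, foot toward the robot at row 180 and carved face up.

```bash
cat >> h.py <<'E'
th=np.radians(22);yaw=.084;dh=np.array([.9965,.084,0]);ux=dh*np.cos(th)+[0,0,np.sin(th)];un=-dh*np.sin(th)+[0,0,np.cos(th)];uy=np.array([-.084,.9965,0])
O=np.array([.5388,.1919,.034])
def rest(up,h):
    from workcell import get_state
    p=get_state()['position']-O;print('rest frame tcp',[round(float(p@a),4) for a in(ux,uy,un)])
    delta(O+ux*(up-.0025)+un*h,np.pi+yaw,-.384)
E
python3 -c "
from h import *
rest(.064,.09)"
```

```text
rest frame tcp [-0.0266, -0.2512, 0.1632]
t 4.2 pos [ 0.4744 -0.0656  0.1754] F [-0.4 -0.7 -4.4] w 0.661998387121459 66.32676243782043 q [-0.23  0.23  1.78 -0.    1.13 -1.83]
shift [-0.0963  0.2564  0.0349] turn [-0.0225 -0.7597 -0.0977] toolz [ 0.373  0.031 -0.927]
```

Request:
apply_moves([
  {"x": -0.012,"y": 0.032,"z": 0.004,"ax": -0.003,"ay": -0.09,"az": -0.01},
  {"x": -0.024,"y": 0.064,"z": 0.009,"ax": -0.006,"ay": -0.19,"az": -0.02},
  {"x": -0.036,"y": 0.096,"z": 0.013,"ax": -0.009,"ay": -0.29,"az": -0.04},
  {"x": -0.048,"y": 0.128,"z": 0.017,"ax": -0.012,"ay": -0.39,"az": -0.05},
  {"x": -0.06,"y": 0.16,"z": 0.022,"ax": -0.015,"ay": -0.49,"az": -0.065},
  {"x": -0.072,"y": 0.192,"z": 0.026,"ax": -0.018,"ay": -0.59,"az": -0.08},
  {"x": -0.084,"y": 0.224,"z": 0.03,"ax": -0.02,"ay": -0.69,"az": -0.09},
  {"x": -0.096,"y": 0.256,"z": 0.035,"ax": -0.0225,"ay": -0.76,"az": -0.098},
])

```text
time_s: 5.0
position: [0.5583, 0.1941, 0.136]
orientation: [0.187, -0.041, 0.981, 0.008]
contact_force: [-0.2, -1.0, -4.1]
width: 0.663
gripper_force: 66.3
```

Request:
apply_moves([
  {"x": 0,"y": 0,"z": 0,"ax": 0,"ay": 0,"az": 0},
  {"x": 0,"y": 0,"z": 0,"ax": 0,"ay": 0,"az": 0},
  {"x": 0,"y": 0,"z": 0,"ax": 0,"ay": 0,"az": 0},
])

```text
time_s: 5.3
position: [0.5595, 0.1926, 0.1373]
orientation: [0.187, -0.041, 0.981, 0.008]
contact_force: [-0.1, -0.7, -3.3]
width: 0.663
gripper_force: 66.5
```

```bash
python3 - <<'E'
from h import *
from workcell import get_state,cams
rest(.064,.02)
s=get_state();c=cams.read_camera('wrist');q=s['orientation']
T=np.eye(4);T[:3,:3]=R.from_quat(np.r_[q[1:],q[0]]).as_matrix();T[:3,3]=s['position']
c['T']=T@c['T_tool_cam'];W=pts(c);c['T']=c['T_tool_cam'];Wt=pts(c)
cv2.imwrite('pics/w3.png',c['color'])
F=(W-O)@np.c_[ux,uy,un]
m=(Wt[...,2]<-.01)&(Wt[...,2]>-.03)&(abs(Wt[...,1])<.026)&(Wt[...,0]<.05)&(Wt[...,0]>-.05)
p=F[m];A=np.c_[p[:,:2],np.ones(len(p))];print('tablet top slope in rest frame',np.linalg.lstsq(A,p[:,2],rcond=None)[0],p.min(0),p.max(0))
b=F[(abs(F[...,2])<.006)&(F[...,0]>.005)&(F[...,0]<.17)&(abs(F[...,1])<.083)]
print(len(b),np.linalg.lstsq(np.c_[b[:,:2],np.ones(len(b))],b[:,2],rcond=None)[0],b.min(0),b.max(0))
l=F[(F[...,2]>.011)&(F[...,2]<.017)&(abs(F[...,0])<.03)&(abs(F[...,1])<.1)];print('lip',len(l),np.percentile(l,[2,50,98],axis=0))
E
```

```text
rest frame tcp [0.0579, -0.001, 0.088]
t 5.3 pos [0.5595 0.1926 0.1373] F [-0.1 -0.7 -3.3] w 0.6629860903651538 66.50503277778625 q [ 0.31  0.29  1.9  -0.15  0.59 -1.23]
shift [-0.0041  0.001   0.068 ] turn [-0.0002 -0.0141 -0.0005] toolz [ 0.373  0.031 -0.927]
tablet top slope in rest frame [-0.0093387   0.00152938  0.10711374] [ 0.0079806  -0.02703735  0.10404732] [0.10303423 0.02497117 0.11033059]
11951 [-1.57838041e-04  8.73898875e-04 -8.57311863e-06] [ 0.00528921 -0.08299253 -0.00257439] [0.16994915 0.08189793 0.00298268]
lip 6671 [[-0.01531556 -0.08438987  0.01191776]
 [-0.00812909 -0.00349752  0.01383973]
 [-0.00068912  0.07721612  0.01530681]]
```

View pics/w3.png

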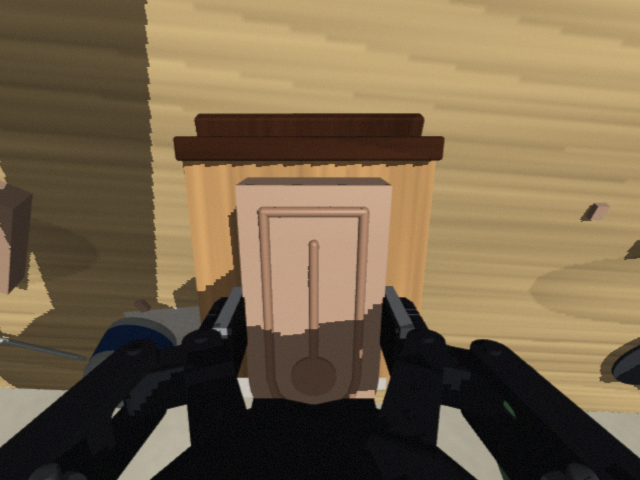

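The wrist view shows the tablet parallel to the stand and centred on it, its foot (row 180) just above the lip (row 148). I'll descend along the board normal, keeping about 5 mm clear of the lip.

Request:
apply_moves([
  {"x": -0.003,"y": 0,"z": 0.015,"ax": 0,"ay": 0,"az": 0},
  {"x": -0.003,"y": 0,"z": 0.03,"ax": 0,"ay": 0,"az": 0},
  {"x": -0.003,"y": 0,"z": 0.045,"ax": 0,"ay": 0,"az": 0},
  {"x": -0.003,"y": 0,"z": 0.058,"ax": 0,"ay": 0,"az": 0},
  {"x": -0.003,"y": 0,"z": 0.068,"ax": 0,"ay": 0,"az": 0},
  {"x": -0.003,"y": 0,"z": 0.073,"ax": 0,"ay": 0,"az": 0},
  {"x": -0.003,"y": 0,"z": 0.076,"ax": 0,"ay": 0,"az": 0},
  {"x": -0.003,"y": 0,"z": 0.076,"ax": 0,"ay": 0,"az": 0},
])

```text
time_s: 6.15
position: [0.5921, 0.1963, 0.0691]
orientation: [0.189, -0.041, 0.981, 0.008]
contact_force: [0.1, -0.9, -3.9]
width: 0.663
gripper_force: 66.5
```

```bash
python3 -c "
from h import *
rest(.061,.005)"
```

```text
rest frame tcp [0.0627, -0.0001, 0.0126]
t 6.15 pos [0.5921 0.1963 0.0691] F [ 0.1 -0.9 -3.9] w 0.6628269292699661 66.50404214859009 q [ 0.3   0.42  1.92 -0.19  0.44 -1.2 ]
shift [0.0042 0.0001 0.0076] turn [ 0.0019 -0.0067 -0.0006] toolz [ 0.373  0.031 -0.927]
```

Next I'll go slowly down to contact.

Request:
apply_moves([
  {"x": 0,"y": 0,"z": 0.002,"ax": 0,"ay": 0,"az": 0},
  {"x": 0,"y": 0,"z": 0.004,"ax": 0,"ay": 0,"az": 0},
  {"x": 0,"y": 0,"z": 0.005,"ax": 0,"ay": 0,"az": 0},
  {"x": 0,"y": 0,"z": 0.006,"ax": 0,"ay": 0,"az": 0},
  {"x": 0,"y": 0,"z": 0.006,"ax": 0,"ay": 0,"az": 0},
])

```text
time_s: 6.65
position: [0.5942, 0.1965, 0.0638]
orientation: [0.189, -0.041, 0.981, 0.009]
contact_force: [0.7, 0.3, -3.8]
width: 0.658
gripper_force: 66.5
```

```bash
python3 -c "
from h import *
rest(.059,.005)"
```

```text
rest frame tcp [0.0627, -0.0, 0.0069]
t 6.65 pos [0.5942 0.1965 0.0638] F [ 0.7  0.3 -3.8] w 0.657798466905864 66.50420308113098 q [ 0.3   0.43  1.92 -0.19  0.42 -1.2 ]
shift [0.0062 0.     0.0019] turn [ 0.0022 -0.0061 -0.0005] toolz [ 0.373  0.031 -0.927]
```

Request:
apply_moves([
  {"x": 0.002,"y": 0,"z": 0,"ax": 0,"ay": 0,"az": 0},
  {"x": 0.004,"y": 0,"z": 0,"ax": 0,"ay": 0,"az": 0},
  {"x": 0.005,"y": 0,"z": 0.0005,"ax": 0,"ay": 0,"az": 0},
  {"x": 0.005,"y": 0,"z": 0.001,"ax": 0,"ay": 0,"az": 0},
  {"x": 0.005,"y": 0,"z": 0.0015,"ax": 0,"ay": 0,"az": 0},
  {"x": 0.005,"y": 0,"z": 0.0015,"ax": 0,"ay": 0,"az": 0},
])

```text
time_s: 7.25
position: [0.5892, 0.196, 0.0608]
orientation: [0.189, -0.041, 0.981, 0.008]
contact_force: [-5.3, -0.4, 2.9]
width: 0.659
gripper_force: 67.3
```

Request:
apply_moves([
  {"x": 0.0005,"y": 0,"z": 0.0005,"ax": 0,"ay": 0,"az": 0},
  {"x": 0.001,"y": 0,"z": 0.0005,"ax": 0,"ay": 0,"az": 0},
  {"x": 0.001,"y": 0,"z": 0.0005,"ax": 0,"ay": 0,"az": 0},
])

```text
time_s: 7.55
position: [0.5892, 0.196, 0.0608]
orientation: [0.19, -0.041, 0.981, 0.008]
contact_force: [-5.7, -1.5, 5.5]
width: 0.663
gripper_force: 67.7
```

```bash
python3 -c "
from h import *
rest(.059,.005)"
```

```text
rest frame tcp [0.0569, -0.0001, 0.0059]
t 7.55 pos [0.5892 0.196  0.0608] F [-5.7 -1.5  5.5] w 0.6630681501617743 67.72981882095337 q [ 0.3   0.43  1.93 -0.2   0.41 -1.19]
shift [0.0004 0.0001 0.0009] turn [ 0.0021 -0.0041 -0.0002] toolz [ 0.373  0.031 -0.927]
```

The normal force is about 10 N and the foot is about 1 mm from the lip, so I'll release and retreat along the normal.

Request:
apply_moves([
  {"x": 0,"y": 0,"z": 0,"ax": 0,"ay": 0,"az": 0},
  {"x": 0,"y": 0,"z": 0,"ax": 0,"ay": 0,"az": 0},
  {"x": 0,"y": 0,"z": 0,"ax": 0,"ay": 0,"az": 0},
  {"x": 0,"y": 0,"z": 0,"ax": 0,"ay": 0,"az": 0},
  {"x": 0,"y": 0,"z": 0,"ax": 0,"ay": 0,"az": 0},
], hand=1)

```text
time_s: 8.05
position: [0.5897, 0.1962, 0.0598]
orientation: [0.189, -0.041, 0.981, 0.009]
contact_force: [-0.2, 0.8, 0.1]
width: 1.0
gripper_force: 0.0
```

Request:
apply_moves([
  {"x": 0,"y": 0,"z": -0.01,"ax": 0,"ay": 0,"az": 0},
  {"x": 0,"y": 0,"z": -0.03,"ax": 0,"ay": 0,"az": 0},
  {"x": 0,"y": 0,"z": -0.06,"ax": 0,"ay": 0,"az": 0},
  {"x": 0,"y": 0,"z": -0.09,"ax": 0,"ay": 0,"az": 0},
  {"x": 0,"y": 0,"z": -0.12,"ax": 0,"ay": 0,"az": 0},
  {"x": 0,"y": 0,"z": -0.15,"ax": 0,"ay": 0,"az": 0},
  {"x": 0,"y": 0,"z": -0.15,"ax": 0,"ay": 0,"az": 0},
])

```text
time_s: 8.75
position: [0.5348, 0.1921, 0.2041]
orientation: [0.193, -0.041, 0.98, 0.01]
contact_force: [0.7, 1.3, 1.1]
width: 0.999
gripper_force: 0.0
```

```bash
python3 - <<'E'
from h import *
from workcell import get_state,cams
s=get_state();c=cams.read_camera('wrist');q=s['orientation']
T=np.eye(4);T[:3,:3]=R.from_quat(np.r_[q[1:],q[0]]).as_matrix();T[:3,3]=s['position']
c['T']=T@c['T_tool_cam'];W=pts(c)
cv2.imwrite('pics/w4.png',c['color'])
F=(W-O)@np.c_[ux,uy,un]
p=F[(F[...,2]>.018)&(F[...,2]<.032)&(F[...,0]>-.005)&(F[...,0]<.15)&(abs(F[...,1])<.06)]
print(box(p));print(np.linalg.lstsq(np.c_[p[:,:2],np.ones(len(p))],p[:,2],rcond=None)[0],s['contact_force'],s['width'])
E
```

```text
((58.93345642089844, 0.35558128356933594), (116.45719146728516, 58.16212463378906), 0.10507718473672867)
[0.0028936  0.00128476 0.02413643] [0.67520761 1.30145257 1.07257486] 0.9989547802616401
```

View pics/w4.png

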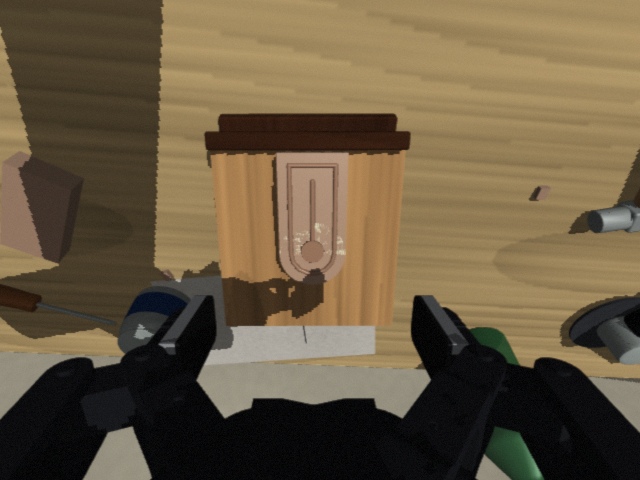

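The tablet lies flat and square at (312,215), with its foot on the lip at row 152. It measures x = 59 mm and y = 0.4 mm in the rest frame, and the gripper is clear.

```bash
python3 -c "
from workcell import job
print(job.hand_in())"
```

```text
the job is handed in; nothing more can be done
None
```

I handed the job in at about 9 s: the tablet lies released, carved face up, flat and square against the lip (58.9 mm up the slope, 0.4 mm off centre), and I never moved the blank or the disc; the hand-in returned no verdict.

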